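Open up the canister rail

ROBOT

A 6-joint arm with a two-finger parallel gripper is mounted at the origin on the work surface. World frame = base frame: x ahead of the robot, y to its left, z up, the work surface at z = 0. Lengths are in m, angles in rad, forces in N, time in s.
With the tool pointing down it reaches from about 0.4 to 0.825 m from the base axis. Payload 7 kg.
Tool frame: the origin (TCP) lies midway between the tips of the shut fingers; the grasp point (between the pads) lies 19 mm behind it; z points along the fingers, x is the direction in which the jaws open and shut, and the axes are right-handed (so a half turn about z gives the same grasp; the last joint's range is limited). The gripper opens to 88 mm and grips with 3 to 60 N. Pads are 19 mm wide; open, the fingers measure 130 mm over their backs; the gripper's body (78 mm by 193 mm) begins 47 mm behind the grasp point.
Start: joints at [0.288, 0.359, 0.012, 0, -1.224, -0.288], TCP at [0.675, -0, 0.227] pointing down, gripper open.
Joint ranges: [-3.07, 3.07], [-1.43, 2.12], [-1.02, 1.25], [-3.03, 1.67], [-3.05, -0], [-3.03, 3.03]. Speed limits (rad/s): [2.39, 2.39, 3.01, 3.14, 3.14, 3.14].

INTERFACE

Orientations are given as [roll, pitch, yaw] about the fixed x, y, z axes, in that order (R = Rz(yaw) Ry(pitch) Rx(roll)).
In Python, from station import status, eyes, workorder gives the robot as it stands.
- The arm moves only by the shell command python3 -m jog 'ROWS' [OPENING] [FORCE]. ROWS is JSON, a list of rows, each a list of 6 numbers: the shift along the world's x, y, z in mm, then the turn, a rotation vector about the world's x, y, z in rad. A call has 1 to 12 rows; each row shifts and turns the pose as measured when the row begins; what a row does not reach is not made up. A row lasts 1/10 s, in which the tool goes at most 50 mm and 8.59 degrees, less where a joint would pass 70% of its speed; a pose out of reach is approached as far as the arm can. A call with a gripper value outside its range is refused whole. OPENING is the opening, from 0 (shut) to 1 (fully open), set as the call begins (- or left out, the last holds). The fingers move at their own pace and stop on an object; FORCE is the grip in N (left out, the last holds). Time passes only in rows, so rows that do not move let the fingers close. It gives the time, the measured TCP pose, the force and the opening at its end, in the units of the state.
- status.get_state(): the state, without advancing time (a new reading comes with each control period).
- eyes.grab_frame(name): name is "scene" or "side" or "wrist"; returns the picture (400x640x3 uint8, blue, green, red); there is no depth.
- eyes.calibration(name): a dict with "camera_matrix" (3x3 intrinsics, pixels), "cam_to_world" (4x4, takes a point from camera to world coordinates); the wrist camera has in their place "hand_eye" (4x4, takes a point from camera to tool coordinates, whose origin is the TCP and whose axes are the tool frame's). Camera axes: x right, y up, looking along -z (the intrinsics and any distortion apply to the point x, -y, -z); pixel columns grow to the right and rows downward; lengths in m; the calibration is good to about 2 mm. A picture is of the moment at which its call begins: read the wrist's pose just before it. calibration takes no time and is no camera call.
- workorder.job_done(): hands the job in, once; it reports no verdict.
The state is a dict: "t": time; "q": joint angles; "qd": joint speeds; "joint_efforts": joint torques, N m; "eef_pos": TCP position; "ee_rot": TCP orientation; "force": force on the tool from outside, world axes, zero at the start; "moment": the same for the moment, N m; "width": finger opening in m.
Only numpy, scipy, OpenCV 4.12 (cv2) and the standard library are available. Lean on these libraries where they do the work, as an engineer would, in place of code of your own. Each camera call takes 0.05 s, during which the arm holds its last target. There are 200 camera calls.

TASK

Make room on the canister rail for one more canister: press down the release pad on the sliding stop with the fingertips, keep it down, and push the stop back along its bar, away from the canisters, until it is fully home at the far end of its travel. Then let the pad spring up and leave the stop there. Nothing is to be lifted or carried, and the canisters, the soap dispenser and the flower vase stay as they stand.

Things in the scene. Friction and masses are not known exactly. Their poses are not given: they have to be found in the camera images.
- rack: Canister rail, fixed: wooden deck 95 x 400 mm and a steel bar along it. Origin: centre of the underside, on the counter. y axis: along the bar, the way the stop opens; x crosses it. Deck (top 10 mm high) x -78 to +17 mm; bar at x = +45 mm, top 40 mm high. Fixed end, 85 mm high, at y = -196 mm, 50 mm high foot at y = +202 mm. Two canisters stand on the deck by the fixed end.
- stop (a joint): Dark steel sliding stop, in m: 0 by the canisters, 0.125 fully home (hard limit). Jaw plate (10 mm, top 94 mm high) faces the canisters at rack y = -20 mm + joint; behind it release pad, then push lip. Ratchet (8 mm pitch) blocks +y while the pad is up, clicks along towards -y. Pad held down: slides both ways at 1 to 3 N. Between teeth the pad stands up to 5 mm low and the stop gives up to 8 mm.
- release (a joint): How far the sprung release pad is pressed, in m: 0 up, 0.014 at its hard bottom. The ratchet is free from 0.006 on, so 0.008 to 0.012 is a good press. The spring asks 5 N at the start and 8.5 N at the bottom and lifts the pad when let go, which locks the stop again: keep it down while pushing.
- pad_top (a point): Centre of the release pad's top face; moves with stop and pad; 64 mm above the counter when up. The pad is black, level, ribbed, 46 mm across (rack x), 52 mm along the bar (rack y). 32 mm from its centre towards -y is the back of the jaw plate, 30 mm higher than the pad; 32 mm towards +y the push lip. Both sides (rack +-x) are open.
- lip_face (a point): Middle of the push lip's face that looks at the pad (towards rack -y), 32 mm along +y from the pad's centre and 85 mm above the counter. The lip is a 56 mm wide, 12 mm thick dark steel upright, from 40 to 98 mm above the counter: a finger standing on the pad pushes against it.
- canister_a: Loose square white ceramic canister with a wooden lid and knob, 68 x 68 mm, 80 mm high in all, 0.3 to 0.6 kg, the one by the fixed end. Origin: centre of its underside, on the deck.
- canister_b: The same, the one nearer the sliding stop.
- dispenser: Loose metal soap dispenser standing on the counter just beyond the foot of the rail, in line with the deck, 62 mm in diameter, 153 mm high with its pump. Origin: centre of its underside.
- vase: Loose green glass vase of white flowers standing on the counter on the bar's side of the rail, near the canisters' end, 100 mm in diameter, about 150 mm high with its flowers. Origin: centre of its underside.
Not all that is in view belongs to the job. What is shaped like the canister_b but blue or pink is not meant.

How it is judged:
By the outcome, as a careful person would: the job done as asked, in the order asked, and still so for the second after the job is handed in, with the robot touching nothing.
It also fails if it takes over 32 s, if anything falls off the work surface, if the arm or the gripper's body presses on something with over 40 N, if the wrist force passes 120 N, or if a joint passes its speed limit or range.

## Working session

There is one attempt and no reset: what is moved stays moved. The work goes in short steps, Python scripts to look and compute and a shell command to move; the robot and the scene stay as the last step left them, time stands still between calls to the robot, and variables do not carry over. Pictures are saved under pics/ and viewed, about 8 in all and at most 12, crops included, and the job is handed in when it is done.

```bash
mkdir -p pics; cat > h.py <<'E'
import numpy as np, cv2
from station import status, eyes, workorder
def cal(n):
    c=eyes.calibration(n); K=np.array(c["camera_matrix"]); 
    return K, c
def T(n,st=None):
    K,c=cal(n)
    if "cam_to_world" in c: return K,np.array(c["cam_to_world"])
    from scipy.spatial.transform import Rotation as R
    M=np.eye(4); M[:3,:3]=R.from_euler('xyz',st["ee_rot"]).as_matrix(); M[:3,3]=st["eef_pos"]
    return K,M@np.array(c["hand_eye"])
def ray(K,M,u,v):
    d=np.linalg.inv(K)@[u,v,1]; d=M[:3,:3]@[d[0],-d[1],-d[2]]; return M[:3,3],d
def onz(K,M,u,v,z):
    o,d=ray(K,M,u,v); return o+d*(z-o[2])/d[2]
def proj(K,M,p):
    c=np.linalg.inv(M)@np.append(p,1); q=K@[c[0],-c[1],-c[2]]; return q[:2]/q[2]
E
python3 - <<'E'
from h import *
s=status.get_state();print(s)
for n in ("scene","side","wrist"):
    print(n,eyes.calibration(n)); cv2.imwrite(f"pics/{n}0.png",eyes.grab_frame(n))
E
```

```text
{'t': 0.0, 'q': array([ 2.88072236e-01,  3.59377236e-01,  1.10535857e-02, -3.34417674e-04,
       -1.22408732e+00, -2.88119998e-01]), 'qd': array([ 0.00062012,  0.00211528,  0.00137653,  0.0013696 ,  0.0012577 ,
       -0.00022643]), 'joint_efforts': array([-8.00930356e-04, -5.82726967e+01,  2.93058443e+01,  6.99745238e+00,
        6.93249181e-03, -2.06530804e-04]), 'eef_pos': array([ 6.74513198e-01, -5.10049710e-05,  2.25629462e-01]), 'ee_rot': array([-3.14143522e+00, -1.63742702e-03,  3.14143087e+00]), 'force': array([-1.32072867,  0.29590691,  0.04018549]), 'moment': array([-0.03249036, -0.02865742, -0.04591014]), 'width': 0.08770656537716576}
scene {'camera_matrix': array([[396.36775172,   0.        , 314.10189996],
       [  0.        , 396.36775172, 204.77064782],
       [  0.        ,   0.        ,   1.        ]]), 'cam_to_world': array([[-0.8416789 , -0.31259453,  0.44029682,  0.98887916],
       [ 0.53965626, -0.45879937,  0.70588544,  0.60480327],
       [-0.01864803,  0.83173782,  0.55485534,  0.60262443],
       [ 0.        ,  0.        ,  0.        ,  1.        ]])}
side
[... 268 characters left out ...]
14, -0.54856165,  0.81096394,  1.02329037],
       [-0.00393633,  0.82875014,  0.55960496,  0.83596605],
       [ 0.        ,  0.        ,  0.        ,  1.        ]])}
wrist {'camera_matrix': array([[280.52614245,   0.        , 318.8572161 ],
       [  0.        , 280.52614245, 198.20099226],
       [  0.        ,   0.        ,   1.        ]]), 'hand_eye': array([[ 9.99998817e-01,  7.35439622e-04,  1.35132694e-03,
        -4.21260191e-04],
       [ 1.05201881e-03, -9.67776338e-01, -2.51809158e-01,
        -6.84337263e-02],
       [ 1.12259181e-03,  2.51810282e-01, -9.67775967e-01,
        -1.57610433e-01],
       [ 0.00000000e+00,  0.00000000e+00,  0.00000000e+00,
         1.00000000e+00]])}
```

View pics/scene0.png

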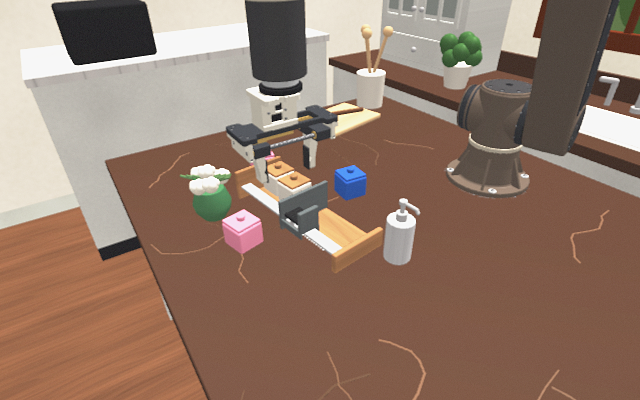

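View pics/wrist0.png

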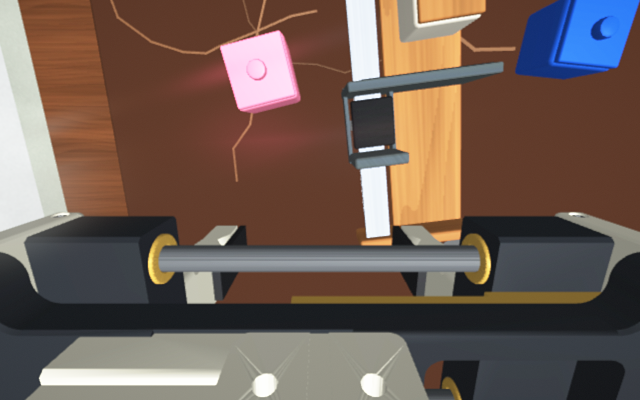

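View pics/side0.png

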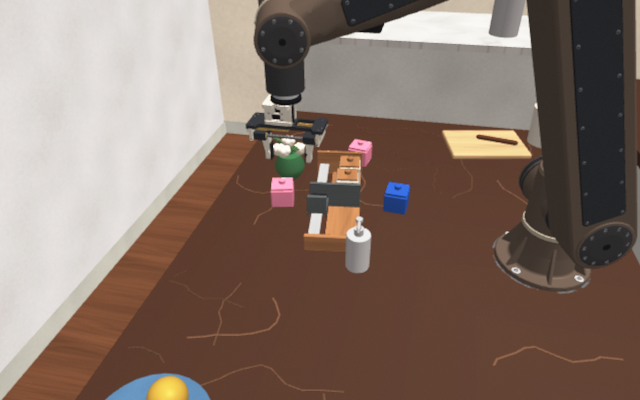

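The wrist view shows the release pad at about (374,122), the jaw plate's top edge from (347,88) to (503,68) and the lip at about (352–408,160). The bar runs from (362,0) to (378,237). Canisters are towards -y, so the stop opens towards +y. In the side and scene views the dispenser stands just past the foot and the vase is on the +x side.

```bash
python3 - <<'E'
from h import *
s=status.get_state()
K,M=T("wrist",s)
im=cv2.imread("pics/wrist0.png"); g=im.max(2)
# bar edges: bright low-saturation
for v in (10,40,180,200,220):
    r=im[v,330:400].astype(int); m=np.where((r.min(1)>140))[0]+330
    print("bar",v,m.min() if len(m) else 0,m.max() if len(m) else 0,[onz(K,M,u,v,.04)[:2].round(4) for u in ((m.min()+m.max())/2,)] if len(m) else '')
m=((im.max(2)<48)).astype(np.uint8); m[:85]=0;m[165:]=0;m[:,:340]=0;m[:,410:]=0
n,l,st,c=cv2.connectedComponentsWithStats(m)
i=1+st[1:,4].argmax();print("pad",st[i],c[i],onz(K,M,*c[i],.064))
for n,u,v,z in (("padTL",357,97,.064),("padTR",393,95,.064),("padBR",395,147,.064),("padBL",357,150,.064),("jawtopL",347,90,.094),("jawtopR",503,68,.094),("lipL",350,164,.098),("lipR",408,157,.098),("pink",260,70,.08)):
    print(n,onz(K,M,u,v,z).round(4))
for n,pts in (("scene",[("disp",398,258,0.0),("pumptop",403,203,.153),("nozzle",417,211,.15),("lipL",298,212,.098),("lipR",318,207,.098),("vase",212,208,0.03),("jawtopR",326,186,.094)]),("side",[("disp",358,262,0.0),("pumptop",359,221,.153),("jawTL",310,184,.094),("jawTR",360,184,.094),("lipL",308,197,.098),("vase",290,165,.05)])):
    K,M=T(n)
    for a,u,v,z in pts: print(n,a,onz(K,M,u,v,z).round(4))
a=cv2.resize(cv2.imread("pics/scene0.png")[150:280,160:430],None,fx=2.9,fy=2.9,interpolation=cv2.INTER_CUBIC)
cv2.imwrite("pics/c1.png",a)
E
```

```text
bar 10 347 375 [array([ 0.6297, -0.1885])]
bar 40 349 377 [array([ 0.6264, -0.1594])]
bar 180 361 386 [array([ 0.6073, -0.0024])]
bar 200 363 387 [array([0.6042, 0.0233])]
bar 220 365 388 [array([0.6009, 0.05  ])]
pad [351 101   8  28  55] [352.49090909 111.72727273] [ 0.63853903 -0.08264965  0.064     ]
padTL [ 0.6341 -0.0978  0.064 ]
padTR [ 0.5955 -0.0998  0.064 ]
padBR [ 0.5897 -0.0447  0.064 ]
padBL [ 0.6323 -0.0414  0.064 ]
jawtopL [ 0.6479 -0.1015  0.094 ]
jawtopR [ 0.5    -0.1209  0.094 ]
lipL [ 0.6435 -0.0302  0.098 ]
lipR [ 0.585  -0.0372  0.098 ]
pink [ 0.7339 -0.1219  0.08  ]
scene disp [0.4708 0.1284 0.    ]
scene pumptop [0.4784 0.1296 0.153 ]
scene nozzle [0.4722 0.1634 0.15  ]
scene lipL [ 0.6339 -0.0329  0.098 ]
scene lipR [ 0.586  -0.0245  0.098 ]
scene vase [ 0.7617 -0.2602  0.03  ]
scene jawtopR [ 0.5154 -0.0964  0.094 ]
side disp [0.4676 0.105  0.    ]
side pumptop [0.4675 0.1292 0.153 ]
side jawTL [ 0.6415 -0.0962  0.094 ]
side jawTR [ 0.4984 -0.125   0.094 ]
side lipL [ 0.6303 -0.0239  0.098 ]
side vase [ 0.7486 -0.2623  0.05  ]
```

View pics/c1.png

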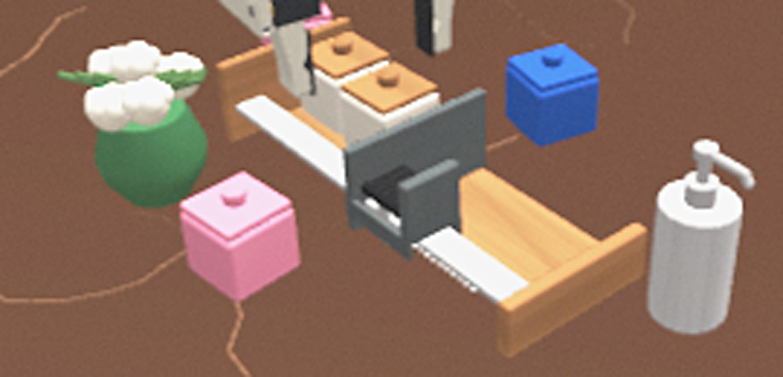

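Two views agree. The pad centre is at about (0.614, -0.072) with a rack yaw of about +0.124 rad, and the lip, jaw and pad spacings match the sizes given. The dispenser is at about (0.472, 0.125). At home its clearance to the gripper body would be only a few mm, so I'll lean the body towards -y by 0.2 rad. Fingers shut.

```bash
python3 -m jog '[[-15,-16,-20,0,0,0.124],[-15,-16,-20,0.1,-0.0,0],[-16,-16,-20,0.1,0.02,0],[-15,-15,-20,0,0,0],[0,0,-8,0,0,0],[0,0,0,0,0,0],[0,0,0,0,0,0]]' 0 20
python3 - <<'E'
from h import *
s=status.get_state(); K,M=T("wrist",s)
im=eyes.grab_frame("wrist"); print(s["t"],s["eef_pos"].round(4),s["ee_rot"].round(3),s["force"].round(2),s["width"])
for n,p in (("pad",(.614,-.072,.064)),("lip",(.61,-.040,.085)),("tcp",s["eef_pos"])): print(n,proj(K,M,p).round(0))
cv2.imwrite("pics/w1.png",im); cv2.imwrite("pics/s1.png",cv2.resize(eyes.grab_frame("scene")[130:280,180:440],None,fx=3,fy=3))
E
```

```text
t: 0.85
eef_pos: [0.6116, -0.0629, 0.1339]
ee_rot: [2.933, 0.005, -3.013]
force: [-0.5, -0.5, 0.9]
width: 0.0372
0.85 [ 0.6116 -0.0629  0.1339] [ 2.933  0.005 -3.013] [-0.47 -0.48  0.9 ] 0.037208896906855506
pad [319. 182.]
lip [318. 230.]
tcp [320. 242.]
```

View pics/w1.png

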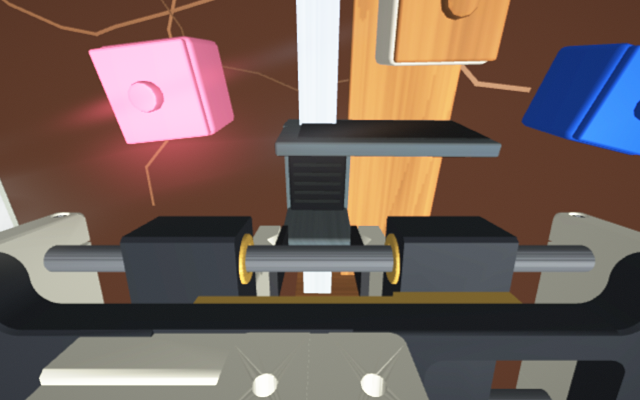

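View pics/s1.png

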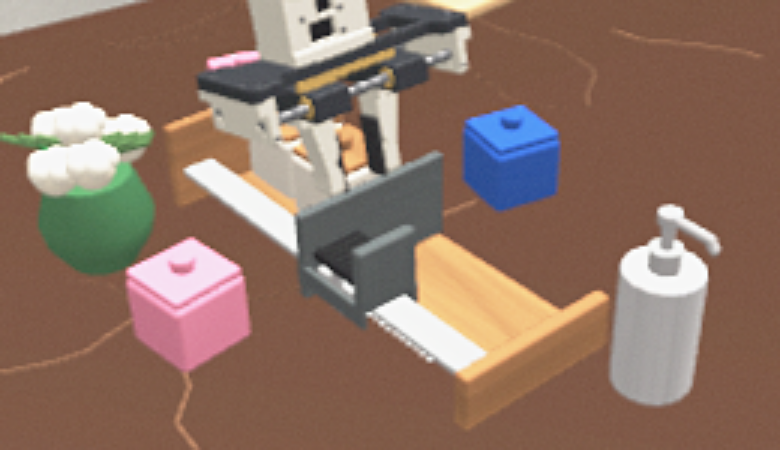

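The wrist view shows the pad centre at (318,182), exactly where I predicted it, and the lip at rows 210–245, also as predicted. In the scene view the fingertips seem to end at the jaw's top edge, near full-frame (300,188). I'll check that by projecting the TCP.

```bash
python3 - <<'E'
from h import *
s=status.get_state(); p=s["eef_pos"]
for n in("scene","side"):
    K,M=T(n)
    for q in (p,np.array([.614,-.072,.064]),np.array([.610,-.040,.098])):
        a=proj(K,M,q); print(n,a.round(1),((a-[180,130])*3).round(0))
E
```

```text
scene [299.  189.5] [357. 179.]
scene [297.4 213.3] [352. 250.]
scene [305.5 207.2] [376. 231.]
side [317.3 179.4] [412. 148.]
side [317.5 198.1] [413. 204.]
side [316.4 194.6] [409. 194.]
```

The projection matches, so the fingertips are above the pad. Now descending and pressing.

```bash
python3 -m jog '[[0,0,-20,0,0,0],[0,0,-20,0,0,0],[0,0,-17,0,0,0],[0,0,-5,0,0,0],[0,0,0,0,0,0]]' 0 20; python3 -m jog '[[0,0,-5,0,0,0],[0,0,-4,0,0,0],[0,0,-4,0,0,0],[0,0,0,0,0,0]]'
```

```text
t: 1.45
eef_pos: [0.6168, -0.0583, 0.0756]
ee_rot: [2.935, 0.016, -3.005]
force: [0.2, 0.5, 0.1]
width: 0.0003
t: 1.85
eef_pos: [0.6191, -0.0577, 0.0653]
ee_rot: [2.936, 0.021, -3.003]
force: [-2.6, 0.4, 4.4]
width: 0.0004
```

```bash
python3 -m jog '[[-2,-1,-4,0,0,0],[-2,-1,-4,0,0,0],[-1,0,-3,0,0,0],[-1,0,-1,0,0,0]]'
```

```text
t: 2.25
eef_pos: [0.6192, -0.0597, 0.0584]
ee_rot: [2.939, 0.034, -3.002]
force: [0.1, 1.1, 5.7]
width: 0.0004
```

```bash
python3 -m jog '[[-1,0,-3,0,-0.008,0],[-2,4,-1,0,-0.008,0],[-2,5,-1,0,-0.008,0],[-2,5,-1,0,-0.005,0],[-2,5,-1,0,-0.005,0]]'
```

```text
t: 2.75
eef_pos: [0.6168, -0.0426, 0.0584]
ee_rot: [2.948, 0.084, -3.001]
force: [0.4, -1.0, 6.1]
width: 0.0005
```

```bash
python3 -m jog '[[-1,4,-3,0,0.03,0],[-1,5,-3,0,0.03,0],[-1,6,-2,0,0.025,0],[-1,8,-1,0,0.01,0],[-1,8,-1,0,0.01,0]]'
```

```text
t: 3.25
eef_pos: [0.6136, -0.0134, 0.055]
ee_rot: [2.936, -0.016, -3.001]
force: [-3.1, -2.1, 6.6]
width: 0.0009
```

```bash
python3 -m jog '[[-1,8,-1,0,0,0],[-1,8,-1,0,0,0],[-1,8,-1,0,0,0],[-1,8,-1,0,0,0]]'; python3 - <<'E'
from h import *
cv2.imwrite("pics/s2.png",cv2.resize(eyes.grab_frame("scene")[130:280,180:440],None,fx=3,fy=3))
E
```

```text
t: 3.65
eef_pos: [0.6098, 0.0174, 0.0548]
ee_rot: [2.939, -0.015, -3.001]
force: [-2.9, -2.2, 6.9]
width: 0.0008
```

View pics/s2.png

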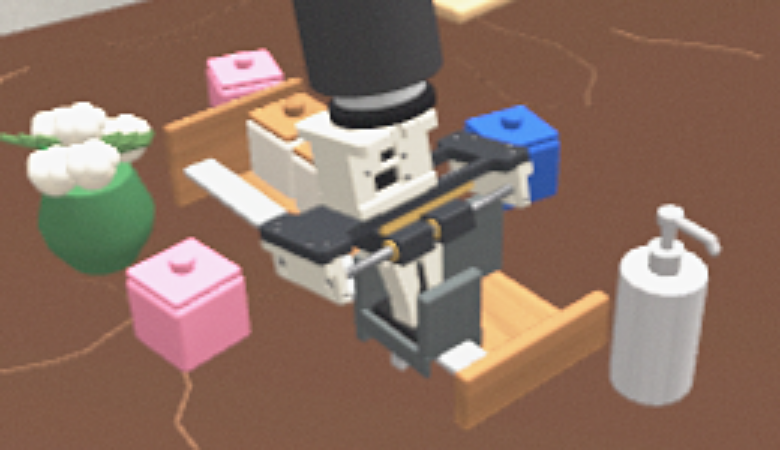

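The picture shows the stop following the fingers. The lip is at about (450,310) in the crop, roughly 40 mm short of the foot, and everything else is undisturbed. Pushing on.

```bash
python3 -m jog '[[-1,8,-1,0,0,0],[-1,8,-1,0,0,0],[-1,8,-1,0,0,0]]'; python3 -m jog '[[-1,6,-1,0,0,0],[-1,6,-1,0,0,0]]';python3 -m jog '[[-1,5,-1,0,0,0],[-1,5,-1,0,0,0]]'
```

```text
t: 4.0
eef_pos: [0.607, 0.0412, 0.055]
ee_rot: [2.94, -0.013, -3.0]
force: [-0.6, -5.9, 6.1]
width: 0.0003
t: 4.2
eef_pos: [0.607, 0.049, 0.0556]
ee_rot: [2.947, -0.01, -2.998]
force: [1.6, -33.1, 3.1]
width: 0.0002
t: 4.4
eef_pos: [0.607, 0.0487, 0.0557]
ee_rot: [2.96, -0.008, -2.996]
force: [2.0, -23.1, 5.5]
width: 0.0006
```

The push stalls hard at y ≈ 0.049 with 33 N and the pad down, which is probably the end stop. I'll ease the push, keep the pad pressed, and check the gap to the foot.

```bash
python3 -m jog '[[0,0,-1,0,0,0],[0,0,-1,0,0,0]]'; python3 - <<'E'
from h import *
a=cv2.resize(eyes.grab_frame("scene")[180:280,240:440],None,fx=4,fy=4,interpolation=cv2.INTER_CUBIC)
cv2.imwrite("pics/s3.png",a)
E
```

```text
t: 4.6
eef_pos: [0.6074, 0.0462, 0.0556]
ee_rot: [2.962, -0.007, -2.997]
force: [-2.8, 1.0, 7.0]
width: 0.0002
```

View pics/s3.png

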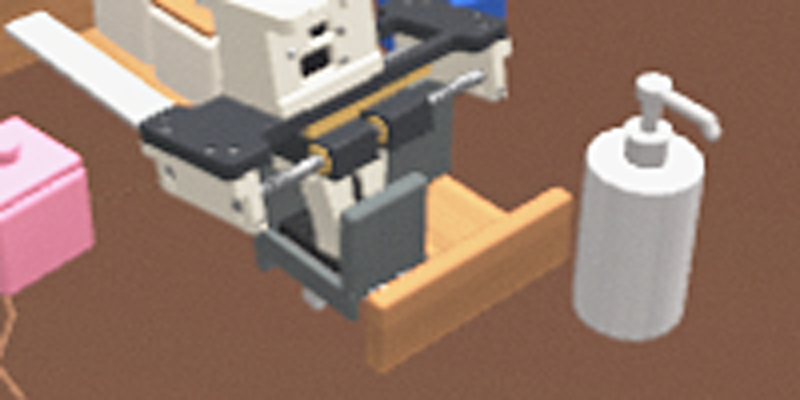

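The lip is against the foot, so the stop is home. I'll push once more, in case easing off dragged it back, then let the pad rise while staying lightly against the lip.

```bash
python3 -m jog '[[0,4,-1,0,0,0],[0,4,-1,0,0,0],[0,3,-1,0,0,0]]'; python3 -m jog '[[0,2,4,0,0,0],[0,2,4,0,0,0],[0,1,5,0,0,0],[0,1,5,0,0,0]]'
```

```text
t: 4.95
eef_pos: [0.6072, 0.0484, 0.0557]
ee_rot: [2.972, -0.009, -2.996]
force: [-1.5, -11.8, 7.1]
width: -0.0001
t: 5.35
eef_pos: [0.6064, 0.0481, 0.0739]
ee_rot: [2.978, -0.012, -2.999]
force: [0.6, -4.7, -3.5]
width: 0.0005
```

```bash
python3 -m jog '[[0,-4,2,0,0,0],[0,-5,8,0,0,0],[0,0,20,0,0,0],[0,0,30,0,0,0],[0,0,35,0,0,0],[0,-20,30,0,0,0],[0,-40,20,0,0,0],[0,-40,0,0,0,0],[0,-40,0,0,0,0],[0,0,0,0,0,0],[0,0,0,0,0,0]]'; python3 - <<'E'
from h import *
s=status.get_state();K,M=T("wrist",s)
w=eyes.grab_frame("wrist");a=eyes.grab_frame("scene")[150:280,170:440]
a=cv2.resize(a,None,fx=2.37,fy=2.37,interpolation=cv2.INTER_CUBIC)
cv2.imwrite("pics/f.png",np.vstack([w[:290],a[:,:640]]));print(s["eef_pos"],s["ee_rot"])
r=np.array([-.1235,.9923]);c=np.array([.614,-.072])
for n,q in (("pad",(.5998,.0235,.064)),):print(proj(K,M,q))
E
```

```text
t: 6.45
eef_pos: [0.6065, -0.1051, 0.2332]
ee_rot: [2.977, -0.002, -2.995]
force: [-0.6, 0.0, -1.7]
width: 0.0004
[ 0.60651989 -0.10508262  0.23318794] [ 2.97661571e+00 -1.74451163e-03 -2.99475167e+00]
[310.22155793 253.92433884]
```

View pics/f.png

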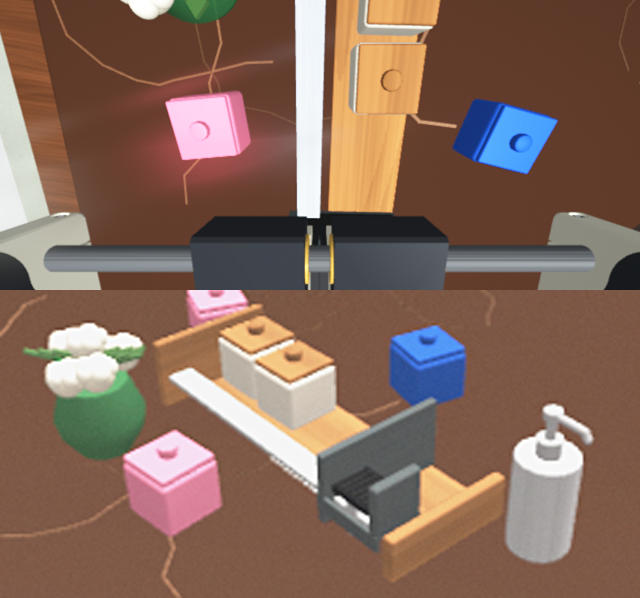

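The final view shows the pad up, the stop near the foot, and the canisters, vase and dispenser standing. The lip's top is at about (326,232)–(347,224) in the full frame, the same as while it was held home. One numeric check of the joint against the fixed end and foot.

```bash
python3 - <<'E'
from h import *
K,M=T("scene"); r=np.array([-.1235,.9923])
f=lambda x,y,z:(r@onz(K,M,x/2.37+170,(y-290)/2.37+150,z)[:2]*1e3).round(1)
print("lip front top",f(370,487,.098),f(418,466,.098),"foot top edges inner",f(384,540,.05),f(501,474,.05),"outer",f(388,549,.05),f(505,483,.05))
print("jaw front top",f(319,453,.094),f(434,402,.094),"fixed end top",f(157,343,.085),f(260,307,.085))
im=cv2.imread("pics/f.png")[290:]
cv2.imwrite("pics/f2.png",cv2.resize(im[100:290,300:520],None,fx=3,fy=3))
E
```

```text
lip front top -11.8 -6.5 foot top edges inner 7.4 9.8 outer 18.6 22.0
jaw front top -85.4 -77.7 fixed end top -385.2 -380.1
```

View pics/f2.png

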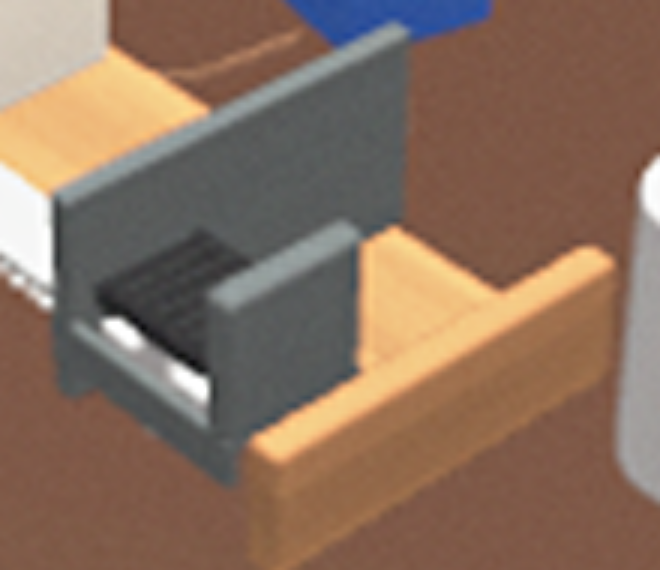

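The numbers fit a stop that is fully home. Against the fixed end and foot, the lip face should read -9 mm and I measured -9. The jaw front should read -83 and I measured about -82. The pad is up.

```bash
python3 -c "
from station import workorder; print(workorder.job_done())"
```

```text
the job is handed in; nothing more can be done
None
```

The stop is pushed back to the far end of its travel, the pad has sprung up, and the job is handed in at about 6.5 s on the robot's clock. I pressed the pad with the shut fingertips and held it about 10 mm down, judged from the fingertip height. I then pushed the lip along the bar until it came up against a hard stop.

**Last checks**
- **Position:** against the rail's fixed end and foot, the lip face and jaw plate are within about 2 mm of where they should be at home, which is also about what the cameras can resolve. The lip's top sits at the same pixels as when I held it against the end.
- **Pad:** it shows as raised in the last picture.
- **Surroundings:** the canisters, soap dispenser and vase look undisturbed and upright. I checked them only by eye, without measuring their positions again.
- **Robot:** the gripper is clear of everything. The highest push force I read was about 33 N, on the fingertips against the hard stop.

**What didn't go cleanly**
- **Wrong turn:** while pushing I turned the tool the wrong way about one axis, which tilted it about 5°, and then corrected it.
- **Drift back:** when I eased off at the end stop, the fingers moved back about 3 mm with the pad still down. I pushed home again before letting the pad up.

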